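Zero the router-lift counter, mesh the lift crank and hold the lock down

TASK

The router table is about to get a new cutter height. First turn the reset knob of the turns counter in the table top back (anticlockwise from above) to its zero stop; then take the T-handled lift crank out of the wooden bit block and put its splined stem into the lift drive in the table top, turning it until the splines drop in and its collar sits down on the drive, and press it on straight down, fully to the stop, so that the drive is flush with the steel ring round it and the height lock is released. Finish like that, still gripping the crank and pressing the drive fully down, with the counter still on zero and the spanner, tape measure and nail carton left where they lie.

Things in the scene. Friction and masses are not known exactly. Their poses are not given: they have to be found in the camera images.
- router_table: small bench router table, fixed; grey top 290 (x) x 380 (y) mm, 150 mm above the bench; origin under its middle on the bench, x axis from mitre-track edge to fence edge. An 11 mm cutter stands 22 mm proud near the middle; the fence, 60 mm high, covers local x = 75 to 144 mm. The lift drive is at local x, y = -45, -105 mm, the turns counter at -40, +95 mm.
- counter_grip (a point): middle of the counter's reset knob, a black bar 34 mm long (its x axis, the pointer's direction), 11 mm wide (y), 22 mm high; on the turning axis, 11 mm below the bar's top and 24 mm above the white dial, which tops a 74 mm wide, 16 mm high round housing; a small pin (5 mm high) on the dial at the zero mark is the stop
- counter_knob (a joint): angle of the reset knob and its pointer, rad: 0 at the zero stop (pointer along the router table's x axis, against the pin), growing clockwise seen from above; it stays where it is left (friction 0.05 N m)
- drive_face (a point): centre of the top face of the lift drive, a steel boss of 42 mm diameter; z up. In it a splined hole 36 mm deep: bore 14.4 mm and four slots 6.5 mm wide reaching 12 mm from the centre along the point's +x, -x, +y and -y. At rest the face stands 10 mm above the table top; round it lies a fixed steel ring 2 mm high (44 mm inside, 59 mm outside).
- lift_drive (a joint): turning angle of the drive about its vertical axis, rad, anticlockwise from above; 0 = its slots along the router table's x and y axes; held by 0.5 N m of friction, so it does not turn while the crank is being searched into mesh
- lift_lock (a joint): how far the drive is pressed down, m: 0 at rest, 0.008 at the stop, where the face is flush with the ring; a spring pushes it back up: 6 N to start it, 12 N at the stop (the crank's own weight does not move it)
- crank: lift crank, loose, about 0.22 kg, upright in the end hole of the bit block; origin at the lower tip of its steel stem, z up the stem. From the tip: tapered round pilot (9 to 14 mm) up to 9 mm; four splines 5 mm wide, 22 mm across, core 14 mm, from 9 to 32 mm, along its +x, -x, +y and -y axes; collar of 34 mm diameter from 32 to 38 mm; shank; black T-bar.
- crank_bar (a point): middle of the crank's T-bar, 98 mm above the tip: 78 mm long along the crank's x axis, 18 mm wide (y), 24 mm high
- crank_collar (a point): centre of the underside of the crank's collar, 32 mm above the tip; home when it sits on the drive's top face
- bit_block: wooden router-bit block, fixed, 66 (x) x 140 (y) x 60 mm; origin under its middle, on a 3 mm card. The crank's hole (27 mm wide, 45 mm deep; the collar rests on the block's top) is at local y = -38 mm; four cutters stand up to 34 mm above the block at local x = -15 and 15, y = 10 and 48 mm
- spanner_13: combination spanner, 28 x 160 x 9 mm, loose on the bench, bystander; origin at the centre of its underside, length along its y axis
- tape_measure: tape measure, 36 x 78 x 64 mm, loose on the bench, bystander; origin at the centre of its underside
- nail_box: small carton of nails, 53 x 75 x 46 mm, loose on the bench, bystander; origin at the centre of its underside

How it is judged:
By the outcome, as a careful person would: the job done as asked, in the order asked, and still so for the second after the job is handed in, while the arm keeps its last pose, push and grip.
It also fails if it takes over 53 s, if anything falls off the work surface, if the arm or the gripper's body presses on something with over 40 N, if the wrist force passes 120 N, or if a joint passes its speed limit or range.

ROBOT

A 7-joint arm with a two-finger parallel gripper is mounted at the origin on a cart in front of the work surface, level with it; the furniture and walls round the work are solid. World frame = base frame: x ahead of the robot, y to its left, z up, the work surface at z = 0. Lengths are in m, angles in rad, forces in N, time in s.
With the tool pointing down it reaches from about 0.35 to 0.9 m from the base axis. Payload 8.1 kg.
Tool frame: the origin (TCP) lies at the very end of the fingers, on their centre line; the grasp point (between the pads) lies 19 mm behind it (arm.tcp_to_grasp is the distance from the TCP to the grasp point, in m); z points along the fingers, y is the line along which they close (so a half turn about z gives the same grasp; the last joint's range is limited). The gripper opens to 92 mm and grips with 3 to 60 N. Pads are 19 mm wide; open, the fingers measure 130 mm over their backs; the gripper's body (75 mm by 190 mm) begins 47 mm behind the grasp point.
Start: joints at [1.15, 0.434, 0.025, 1.573, -0.012, 1.134, -0.075], TCP at [0.195, -0.594, 0.198] pointing down, gripper open.
Joint ranges: [-2.62, 2.62], [-0.44, 2.09], [-1.27, 1.32], [0.08, 2.57], [-1.32, 4.46], [0.12, 2], [-2.74, 2.74]. Speed limits (rad/s): [2.22, 2.22, 3.01, 3.01, 3.14, 3.14, 3.14].

INTERFACE

Orientations are given as a rotation vector (axis times angle).
In Python, from cell import arm, cams, telemetry, workorder gives the robot as it stands (arm), with the cameras (cams), the readings (telemetry) and the job (workorder).
- The arm moves only by the tool step_hand, called after "Call:" by a JSON object that holds its "op" and its "data". Schema: {"type":"object","properties":{"rows":{"type":"array","items":{"type":"number"},"minItems":5,"maxItems":50},"clamp_n":{"type":"number"},"only":{"type":"string"},"quiet":{"type":"boolean"},"lines":{"type":"string"}},"required":["rows"],"additionalProperties":false}. rows is one flat list of numbers that holds 1 to 10 rows one after another, with no inner brackets; each row has 5 numbers: dx, dy, dz in shares of the most that a row can go, 1 being 50 mm, then a turn about the tool's z in parts of the range, where 1.0 means 2 rad, then the opening from 0.0 (shut) to 1.0 (fully open); each row shifts and turns the commanded pose from where the row before left it, along the tool's axes as they then stand; what a row does not reach is not made up. A row lasts 1/10 s, in which the tool goes at most 0.05 m and 0.15 rad, less where a joint would pass 70% of its speed; a pose out of reach is approached as far as the arm can. The fingers move at their own pace and stop on an object; clamp_n is the grip in N (left out, the last holds). Time passes only in rows, so rows that do not move let the fingers close. The tool returns the time, the measured TCP pose, the force, the opening and the grip force at its end. only (a regular expression) keeps the lines of the reply that match it, lines (a string "A,B") keeps lines A to B, and quiet returns only ok. Input that does not fit is refused with a message, and nothing moves.
- telemetry.observe(): the state, without advancing time (a new reading comes with each control period).
- cams.get_image(name): name is "scene" or "top" or "wrist"; returns a dict with "image" (400x640x3 uint8, blue, green, red), "fx", "fy", "cx", "cy" (pixels), "distortion" ([k1, k2, p1, p2, k3] as OpenCV has them; the pictures are not rectified), "cam_to_world" (4x4, takes a point from camera to world coordinates); the wrist camera has in their place "mount" (4x4, takes a point from camera to tool coordinates, whose origin is the TCP and whose axes are the flange's). Camera axes: x right, y down, z forward; pixel columns grow to the right and rows downward; lengths in m; the calibration is good to about 2 mm. A picture is of the moment at which its call begins: read the wrist's pose just before it. There is no depth.
- workorder.sign_off(): hands the job in; it is judged then, once.
The state is a dict: "clock": time; "joints": joint angles; "dq": joint speeds; "joint_efforts": joint torques, N m; "position": TCP position; "ee_rot": TCP orientation; "force": force on the tool from outside, world axes, zero at the start; "ft_torque": the same for the moment, N m; "width": opening from 0.0 (shut) to 1.0 (fully open); "gripper_force": force on a finger pad.
Only numpy, scipy, OpenCV 4.12 (cv2) and the standard library are available. Lean on these libraries where they do the work, as an engineer would, in place of code of your own. Each camera call takes 0.05 s, during which the arm holds its last target. There are 200 camera calls.

## Working session

There is one attempt and no reset: what is moved stays moved. The work goes in short steps, Python scripts to look and compute and a tool call to move; the robot and the scene stay as the last step left them, time stands still between calls to the robot, and variables do not carry over. Pictures are saved under pics/ and viewed, at most 10 in all, crops included, and the job is handed in when it is done.

```bash
ls; mkdir -p pics
```

Run:
```python
from cell import arm, cams, telemetry, workorder
import cv2,numpy as np
print({k:np.round(v,3).tolist() for k,v in telemetry.observe().items()}, arm.tcp_to_grasp)
for n in ["scene","top"]:
    d=cams.get_image(n); cv2.imwrite(f"pics/{n}0.png",d["image"]); 
    np.savez(f"pics/{n}0.npz",**d)
    print(n,d["fx"],d["fy"],d["cx"],d["cy"],d["distortion"],np.round(d["cam_to_world"],3).tolist())
d=cams.get_image("wrist");print(np.round(d["mount"],4).tolist(),d["fx"]);cv2.imwrite("pics/w0.png",d["image"])
```

```text
cell.py
pics
{'clock': 0.0, 'joints': [1.15, 0.435, 0.025, 1.574, -0.012, 1.134, -0.075], 'dq': [0.0, -0.002, 0.0, -0.001, 0.001, 0.001, 0.0], 'joint_efforts': [-0.0, -66.785, 0.985, -31.445, -0.061, 0.043, 0.0], 'position': [0.195, -0.593, 0.197], 'ee_rot': [-3.101, -0.497, 0.001], 'force': [-0.249, 0.38, -0.766], 'ft_torque': [0.032, -0.034, 0.02], 'gripper_force': 0.0, 'width': 0.999} 0.0188
scene 444.4333074225826 444.4333074225826 320.9231830995433 202.43921191909726 [-0.08059012  0.          0.          0.          0.        ] [[-0.635, -0.524, 0.568, -0.096], [-0.773, 0.421, -0.475, 0.628], [0.01, -0.741, -0.672, 0.876], [0.0, 0.0, 0.0, 1.0]]
top 481.62169498471883 481.62169498471883 329.8107502463 198.5214221570854 [0.01821881 0.         0.         0.         0.        ] [[-0.021, -0.981, 0.194, 0.288], [-1.0, 0.024, 0.015, 0.112], [-0.019, -0.194, -0.981, 1.268], [0.0, 0.0, 0.0, 1.0]]
[[-0.0002, -0.9699, -0.2437, 0.065], [1.0, -0.0003, 0.0006, 0.0007], [-0.0007, -0.2437, 0.9699, -0.1871], [0.0, 0.0, 0.0, 1.0]] 300.6870720103018
```

View pics/top0.png

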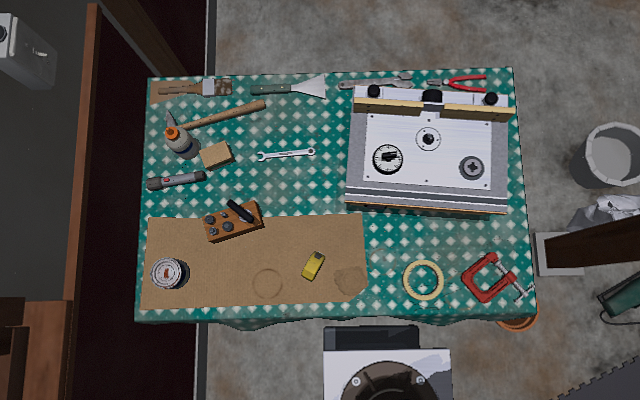

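View pics/scene0.png

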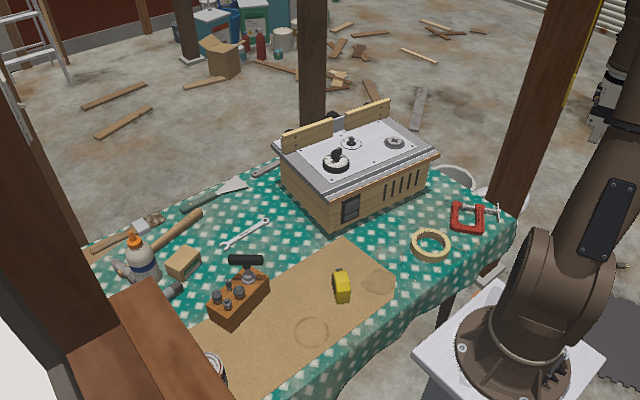

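Run:
```python
import cv2,numpy as np
t=cv2.imread("pics/top0.png");s=cv2.imread("pics/scene0.png")
def c(i,u,v,w=33): return cv2.resize(i[v-w:v+w,u-w:u+w],(264,264),interpolation=cv2.INTER_CUBIC)
a=np.hstack([c(t,388,158),c(t,472,167),c(t,235,220)]);b=np.hstack([c(s,336,160),c(s,395,143),c(s,240,285)])
cv2.imwrite("pics/m1.png",np.vstack([a,b]))
```

```text
(no output)
```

View pics/m1.png

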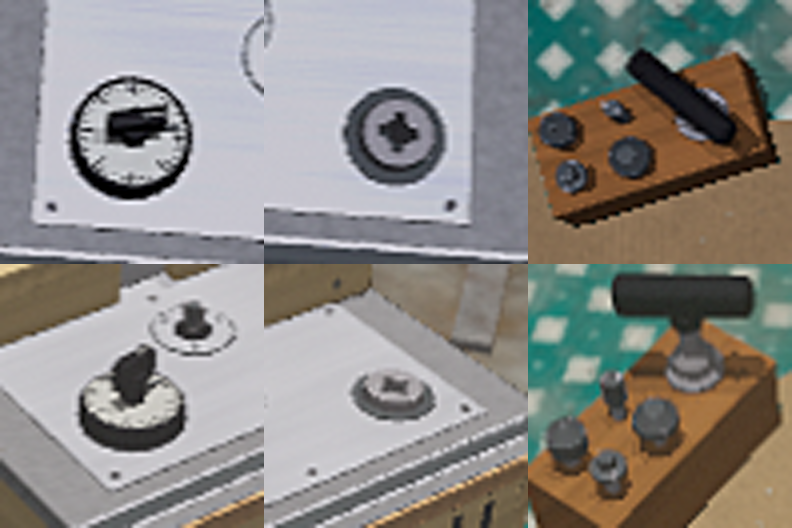

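Create h.py:
```python
import cv2,numpy as np
from scipy.spatial.transform import Rotation as R
from cell import arm, cams, telemetry, workorder
def ray(d,uv,T=None):
    K=np.array([[d["fx"],0,d["cx"]],[0,d["fy"],d["cy"]],[0,0,1.]])
    p=cv2.undistortPoints(np.array(uv,float).reshape(-1,1,2),K,np.array(d["distortion"])).reshape(-1,2)
    T=np.array(d["cam_to_world"]) if T is None else T
    return T[:3,3],(T[:3,:3]@np.c_[p,np.ones(len(p))].T).T
def plane(d,uv,z,T=None):
    o,r=ray(d,uv,T); return o+r*((z-o[2])/r[:,2])[:,None]
def tool():
    s=telemetry.observe();T=np.eye(4);T[:3,:3]=R.from_rotvec(s["ee_rot"]).as_matrix();T[:3,3]=s["position"];return T,s
def wrist(name):
    T,s=tool();d=cams.get_image("wrist");cv2.imwrite(f"pics/{name}.png",d["image"])
    d["cam_to_world"]=T@np.array(d["mount"]);np.savez(f"pics/{name}.npz",**d);return d
def load(n): return dict(np.load(f"pics/{n}.npz"))
def to_tool(p):
    T,s=tool();return np.round(T[:3,:3].T@(np.array(p)-T[:3,3]),4)
```

Run:
```python
from h import *
t=load("top0");s=load("scene0")
def tri(a,b):
    o1,r1=ray(t,a);o2,r2=ray(s,b);r1=r1[0];r2=r2[0]
    k=np.linalg.lstsq(np.c_[r1,-r2],o2-o1,rcond=None)[0];p=o1+k[0]*r1;q=o2+k[1]*r2;return (p+q)/2,np.linalg.norm(p-q)
print("dial",plane(t,[387.75,158.5],.166),plane(s,[336,160.7],.166),plane(s,[303+132/4,127+145/4],.166))
print("drive",plane(t,[472.5,167],.160),plane(s,[362+132/4,110+122/4],.160))
print("bar",plane(t,[240.2,211],.135),plane(s,[207+154/4,252+32/4],.129), tri([240.2,211],[207+154/4,252+32/4]))
e=plane(t,[[202+109/4,187+62/4],[202+197/4,187+130/4]],.135);print("bar ends",e,np.linalg.norm(e[1]-e[0]),np.degrees(np.arctan2(*(e[1]-e[0])[1::-1])))
T,_=tool();print(T.round(3))
```

```text
dial [[ 0.59943441 -0.01033879  0.166     ]] [[ 0.60601921 -0.01051714  0.166     ]] [[ 0.59755971 -0.00319579  0.166     ]]
drive [[ 0.57502246 -0.20929051  0.16      ]] [[ 0.57952724 -0.21061825  0.16      ]]
bar [[0.48728417 0.34424845 0.135     ]] [[0.49345191 0.34723777 0.129     ]] (array([0.48956028, 0.34673609, 0.1313819 ]), np.float64(0.004625553700900032))
bar ends [[0.50864652 0.37093687 0.135     ]
 [0.46607811 0.31751614 0.135     ]] 0.06830697598695012 -128.549656064376
[[ 0.95   0.312 -0.     0.195]
 [ 0.312 -0.95   0.001 -0.593]
 [-0.    -0.001 -1.     0.197]
 [ 0.     0.     0.     1.   ]]
```

Run:
```python
from h import *
t=load("top0");s=load("scene0")
# vertical planes through post: camera centre + ray -> xy line in plan
def plan(d,a):
    o,r=ray(d,a);return o[:2],r[:,:2]
for tp in [[[610,235]],[[600,245]]]:
  for sp in [[[555,100]],[[565,60]],[[515,200]]]:
    o1,r1=plan(t,tp);o2,r2=plan(s,sp)
    k=np.linalg.solve(np.c_[r1[0],-r2[0]],o2-o1);print(tp,sp,o1+k[0]*r1[0])
for z in (0,-.4,-.8): print(z,plane(t,[[540,250],[515,150],[535,318]],z).round(2).tolist())
t0=cv2.imread("pics/top0.png");s0=cv2.imread("pics/scene0.png")
cv2.imwrite("pics/m2.png",np.hstack([cv2.resize(t0[150:350,500:640],(392,560)),cv2.resize(s0[0:300,430:640],(392,560))]))
```

```text
[[610, 235]] [[555, 100]] [ 0.53895074 -1.18640093]
[[610, 235]] [[565, 60]] [ 0.5168346  -1.07195691]
[[610, 235]] [[515, 200]] [ 0.5340413  -1.16099614]
[[600, 245]] [[555, 100]] [ 0.46754014 -0.98251572]
[[600, 245]] [[565, 60]] [ 0.45335578 -0.89602773]
[[600, 245]] [[515, 200]] [ 0.46441575 -0.96346502]
0 [[0.39, -0.41, 0.0], [0.66, -0.37, 0.0], [0.22, -0.38, 0.0]]
-0.4 [[0.42, -0.58, -0.4], [0.78, -0.53, -0.4], [0.2, -0.54, -0.4]]
-0.8 [[0.45, -0.74, -0.8], [0.9, -0.68, -0.8], [0.17, -0.69, -0.8]]
```

View pics/m2.png

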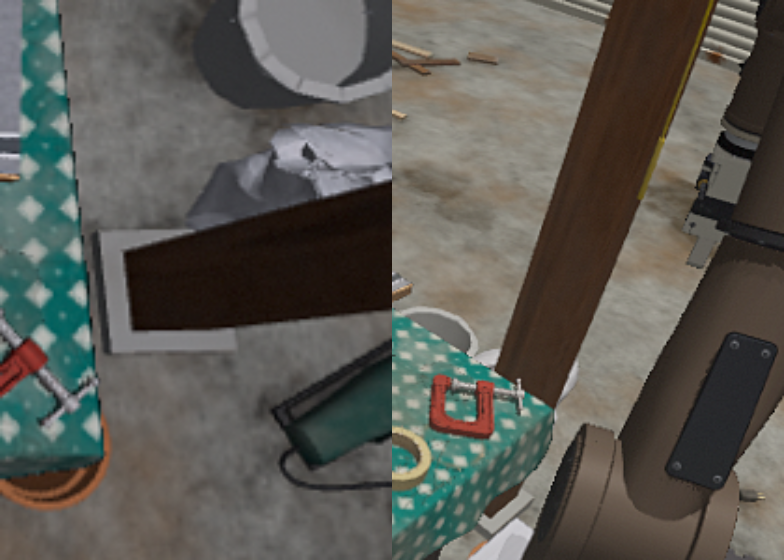

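Careful with the scale: shifts go in shares of 50 mm and turns go in shares of 2 rad. That gives: -0.045 m is -0.9, 0.044 m is 0.88.

Call:
{"op": "step_hand", "data": {"rows": [0, 0, -0.9, 0, 1, 0.2, -0.2, -0.9, 0, 1, 0.7, -0.4, -0.6, 0, 1, 0.86, -0.44, -0.2, 0, 1, 0.88, -0.46, 0, 0, 1, 0.88, -0.46, 0, 0, 1, 0.88, -0.46, 0, 0, 1, 0.88, -0.46, 0, 0, 1, 0.88, -0.46, 0, 0, 1, 0.88, -0.46, 0, 0, 1]}}

```text
clock: 1.15
position: [0.4711, -0.3017, 0.3276]
ee_rot: [3.102, 0.497, -0.0]
force: [1.0, -0.9, 0.0]
width: 0.995
gripper_force: 0.0
```

To row units: 0.043 m is 0.86, 0.035 m is 0.7.

Call:
{"op": "step_hand", "data": {"rows": [0.86, -0.44, 0, 0, 1, 0.86, -0.44, 0, 0, 1, 0.7, -0.4, 0, 0, 1, 0, 0, 0, 0, 1]}}

```text
clock: 1.55
position: [0.5684, -0.1979, 0.3267]
ee_rot: [-3.096, -0.511, -0.001]
force: [0.7, -0.2, 0.2]
width: 1.0
gripper_force: 0.0
```

Run:
```python
from h import *
T,s=tool();print(s["joints"],T.round(3))
d=wrist("w1");print(to_tool([.577,-.21,.16]),to_tool([.6,-.008,.19]))
```

```text
[ 0.40466551  0.34013719 -0.22318019  1.40452194  0.07094978  1.40570172
 -1.06156444] [[ 0.947  0.321  0.     0.568]
 [ 0.321 -0.947  0.004 -0.198]
 [ 0.001 -0.004 -1.     0.327]
 [ 0.     0.     0.     1.   ]]
[0.0071 0.0118 0.1668] [ 0.0931 -0.1724  0.1372]
```

View pics/w1.png

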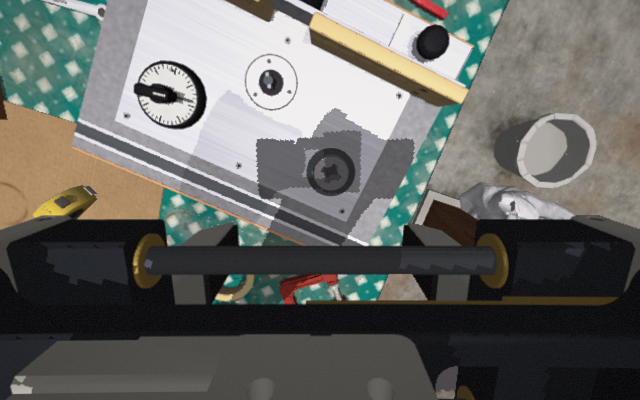

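To row units: -0.043 m is -0.86, 0.023 m is 0.46, -0.147 rad / 2 = -0.0735.

Call:
{"op": "step_hand", "data": {"rows": [0.46, -0.86, 0, 0, 1, 0.46, -0.86, 0, 0, 1, 0.46, -0.86, 0, 0, 1, 0.46, -0.86, 0, 0, 1, 0, 0, 0, -0.0735, 1, 0, 0, 0, -0.0735, 1, 0, 0, 0, -0.0735, 1, 0, 0, 0, -0.0735, 1, 0, 0, 0, -0.0735, 1, 0, 0, 0, -0.0735, 1]}}

```text
clock: 2.6
position: [0.5984, -0.0145, 0.3275]
ee_rot: [2.589, 1.778, -0.002]
force: [-0.1, -0.5, -0.4]
width: 1.004
gripper_force: 0.0
```

Call:
{"op": "step_hand", "data": {"rows": [0, 0, 0.4, -0.0735, 1, 0, 0, 0.4, -0.0735, 1, 0, 0, 0, -0.0735, 1, 0, 0, 0, -0.0735, 1, 0, 0, 0, 0, 1, 0, 0, 0, 0, 1]}}

```text
clock: 3.2
position: [0.5986, -0.0139, 0.2876]
ee_rot: [1.975, 2.443, -0.001]
force: [-0.4, -0.8, -0.1]
width: 1.001
gripper_force: 0.0
```

Run:
```python
from h import *
T,s=tool();print(s["joints"],T.round(4))
d=wrist("w2");i=d["image"]
w1=load("w1")["image"]
c=lambda i,u,v,w,S:cv2.resize(i[max(0,v-w):v+w,max(0,u-w):u+w],(S,S),interpolation=cv2.INTER_CUBIC)
def proj(p):
    C=np.linalg.inv(d["cam_to_world"])@np.r_[p,1];return d["fx"]*C[0]/C[2]+d["cx"],d["fy"]*C[1]/C[2]+d["cy"]
u,v=map(int,proj([.6,-.008,.166]));print(u,v)
cv2.imwrite("pics/m3.png",np.hstack([c(i,u,v,50,400),c(w1,331,172,25,400)]))
```

```text
[ 0.32623274  0.3962395  -0.57016724  1.46401387  0.2158621   1.34440897
 -0.04618083] [[-2.094e-01  9.778e-01 -2.000e-04  5.986e-01]
 [ 9.778e-01  2.094e-01 -5.000e-04 -1.390e-02]
 [-4.000e-04 -3.000e-04 -1.000e+00  2.876e-01]
 [ 0.000e+00  0.000e+00  0.000e+00  1.000e+00]]
322 178
```

View pics/m3.png

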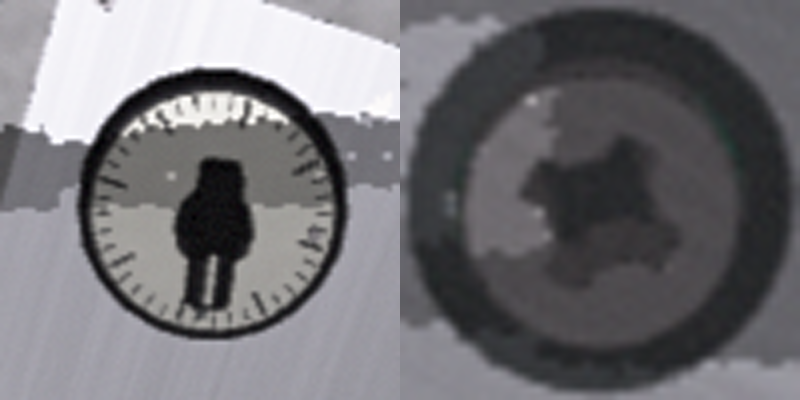

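Run:
```python
from h import *
d=load("w2");e=load("w1")
p=plane(d,[325.25,178.75],.166);q=plane(e,[331.25,173.25],.160);print(p,q,np.linalg.norm((p-q)[0,:2]))
v=(p-q)[0];print("yaw",np.degrees(np.arctan2(v[1],v[0]))-88.57)
print(to_tool(p[0]+[0,0,.024]),to_tool(q[0]))
```

```text
[[ 0.60240516 -0.00722754  0.166     ]] [[ 0.57733621 -0.20885333  0.16      ]] 0.20317827346736098
yaw -5.657443506536055
[0.0055 0.005  0.0977] [-0.1864 -0.0619  0.1278]
```

To row units: 0.04 m is 0.8, 0.036 m is 0.72.

Call:
{"op": "step_hand", "data": {"rows": [0.11, 0.08, 0.6, 0, 0.6, 0, 0, 0.8, 0, 0.6, 0, 0, 0.72, 0, 0.6, 0, 0, 0, 0, 0.6, 0, 0, 0, 0, 0.05, 0, 0, 0, 0, 0.05, 0, 0, 0, 0, 0.05, 0, 0, 0, 0, 0.05, 0, 0, 0, 0, 0.05, 0, 0, 0, 0, 0.05], "clamp_n": 15}}

```text
clock: 4.25
position: [0.6017, -0.0065, 0.1821]
ee_rot: [1.968, 2.448, 0.0]
force: [0.8, 0.6, -0.5]
width: 0.178
gripper_force: 0.0
```

Run:
```python
from h import *
T,s=tool();print(s["ft_torque"],T.round(4))
```

```text
[-0.00901526 -0.13241994  0.00157374] [[-2.151e-01  9.766e-01  6.000e-04  6.017e-01]
 [ 9.766e-01  2.151e-01 -1.000e-04 -6.500e-03]
 [-2.000e-04  5.000e-04 -1.000e+00  1.821e-01]
 [ 0.000e+00  0.000e+00  0.000e+00  1.000e+00]]
```

Call:
{"op": "step_hand", "data": {"rows": [0, 0, 0, 0, 0.05, 0, 0, 0, 0, 0.05, 0, 0, 0, 0, 0.05, 0, 0, 0, 0, 0.05], "clamp_n": 15}}

```text
clock: 4.65
position: [0.6015, -0.0064, 0.1816]
ee_rot: [-1.968, -2.449, 0.0]
force: [-0.4, 0.1, 0.0]
width: 0.047
gripper_force: 0.0
```

Run:
```python
from h import *
T,s=tool();print(s["ft_torque"],T.round(4))
```

```text
[ 0.0373186  -0.16133779  0.03097861] [[-2.152e-01  9.766e-01 -1.000e-04  6.015e-01]
 [ 9.766e-01  2.152e-01  0.000e+00 -6.400e-03]
 [ 0.000e+00 -1.000e-04 -1.000e+00  1.816e-01]
 [ 0.000e+00  0.000e+00  0.000e+00  1.000e+00]]
```

Run:
```python
from h import *
d=wrist("w3");s=cams.get_image("scene");cv2.imwrite("pics/s3.png",s["image"])
cv2.imwrite("pics/m4.png",np.hstack([cv2.resize(d["image"][80:330,220:420],(400,500)),cv2.resize(s["image"][100:225,286:386],(400,500))]))
```

```text
(no output)
```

View pics/m4.png

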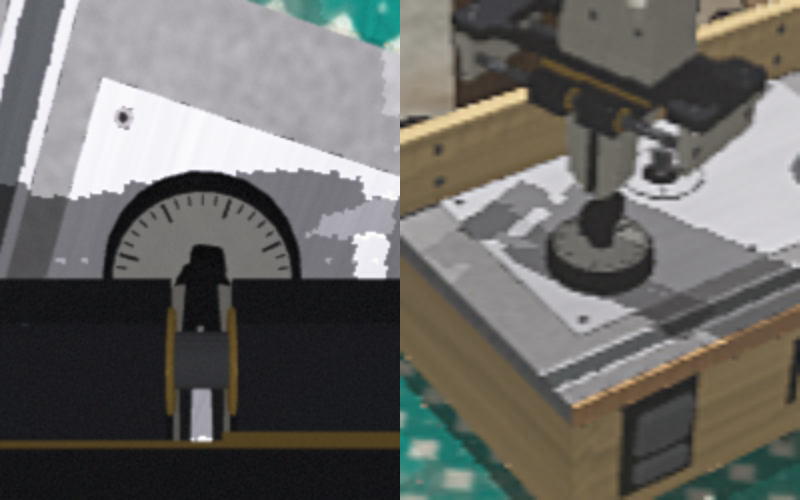

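To row units: 0.0055 m is 0.11, 0.005 m is 0.1.

Call:
{"op": "step_hand", "data": {"rows": [0, 0, 0, 0, 0.4, 0, 0, 0, 0, 0.4, 0, 0, 0, 0, 0.4, 0, 0, 0, 0, 0.4, 0, 0, 0.1, 0, 0.4, 0, 0, 0.11, 0, 0.4], "clamp_n": 15}}

```text
clock: 5.35
position: [0.6016, -0.0065, 0.1708]
ee_rot: [1.968, 2.449, 0.0]
force: [0.9, -0.0, 0.2]
width: 0.399
gripper_force: 0.0
```

Call:
{"op": "step_hand", "data": {"rows": [0, 0, 0, 0, 0.05, 0, 0, 0, 0, 0.05, 0, 0, 0, 0, 0.05, 0, 0, 0, 0, 0.05, 0, 0, 0, 0, 0.05, 0, 0, 0, 0, 0.05], "clamp_n": 15}}

```text
clock: 5.95
position: [0.6021, -0.0069, 0.1725]
ee_rot: [1.967, 2.447, 0.001]
force: [-1.5, -1.8, 7.9]
width: 0.053
gripper_force: 3.8
```

Run:
```python
from h import *
d=wrist("w4");s=cams.get_image("scene");np.savez("pics/s4.npz",**s)
cv2.imwrite("pics/m5.png",np.hstack([cv2.resize(d["image"][150:300,270:370],(400,600)),cv2.resize(s["image"][115:190,311:361],(400,600),interpolation=cv2.INTER_CUBIC)]))
T,st=tool();print(st["ft_torque"],st["force"],st["width"],st["gripper_force"])
```

```text
[-0.35980678  0.28668515  0.04027544] [-2.21826376 -1.97548066  8.31954384] 0.05234186276964574 3.8304931400398345
```

View pics/m5.png

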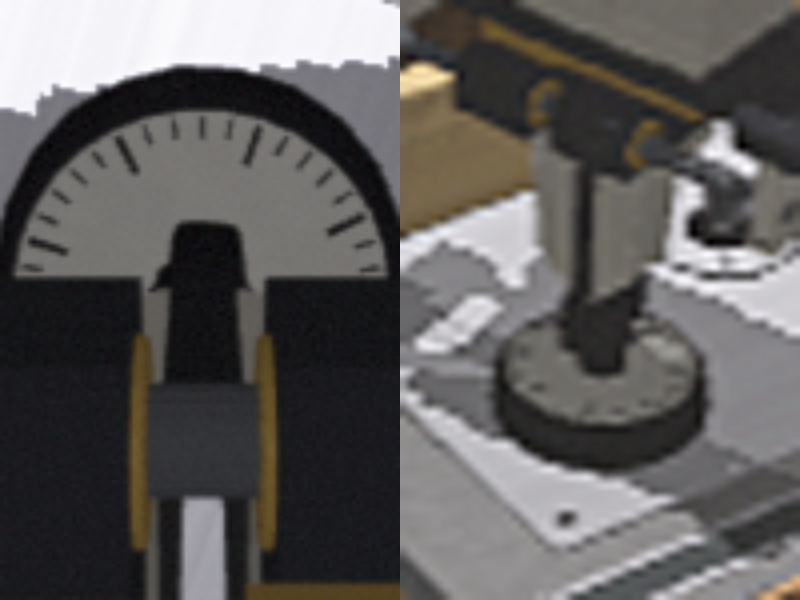

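Run:
```python
from h import *
s=load("s4");t=load("top0");T,st=tool()
def proj(d,p):
    C=np.linalg.inv(d["cam_to_world"])
    K=np.array([[d["fx"],0,d["cx"]],[0,d["fy"],d["cy"]],[0,0,1.]])
    return cv2.projectPoints(np.array(p,float),cv2.Rodrigues(C[:3,:3])[0],C[:3,3],K,d["distortion"])[0].reshape(-1,2)
g=lambda x,y,z:T[:3,:3]@[x,y,z]+T[:3,3]
P=proj(s,[g(0,0,0),g(0,0,-.019),g(.0095,.0025,0),g(-.0095,-.0025,0),g(-.0095,-.012,0),[.601,-.008,.166],[.601,-.008,.201]])
print(((P-[311,115])*8+[400,0]).round().tolist())
# table height: drive & dial triangulation
def tri(a,b):
    o1,r1=ray(t,a);o2,r2=ray(s,b);r1=r1[0];r2=r2[0]
    k=np.linalg.lstsq(np.c_[r1,-r2],o2-o1,rcond=None)[0];p=o1+k[0]*r1;q=o2+k[1]*r2;return ((p+q)/2).round(4),np.linalg.norm(p-q)
print(tri([387.75,158.5],[311+200/8,115+381/8]),tri([472.5,167],[395,140.5]),
 tri([388-33+51/4,158-33+207/4],[303+115/4,127+(475-264)/4]))
```

```text
[[600.0, 360.0], [602.0, 313.0], [577.0, 370.0], [623.0, 349.0], [646.0, 360.0], [604.0, 376.0], [608.0, 289.0]]
(array([ 0.602 , -0.0096,  0.1619]), np.float64(0.003678279710300259)) (array([ 0.5752, -0.2075,  0.1634]), np.float64(0.00273979883928458)) (array([0.561 , 0.0392, 0.1543]), np.float64(0.0047967800014679296))
```

Call:
{"op": "step_hand", "data": {"rows": [0, 0, 0, 0, 0, 0, 0, 0, 0, 0, 0, 0, 0, 0, 0], "clamp_n": 25}}

```text
clock: 6.35
position: [0.6024, -0.0066, 0.1725]
ee_rot: [1.967, 2.447, 0.002]
force: [-0.8, -1.7, 6.4]
width: 0.003
gripper_force: 3.4
```

```bash
python3 - <<'E'
from h import *
T,s=tool();print(s["ft_torque"],T.round(4))
E
```

```text
[-0.19510714 -0.02765913 -0.00820829] [[-2.148e-01  9.766e-01  2.400e-03  6.024e-01]
 [ 9.766e-01  2.149e-01 -3.000e-04 -6.600e-03]
 [-9.000e-04  2.300e-03 -1.000e+00  1.725e-01]
 [ 0.000e+00  0.000e+00  0.000e+00  1.000e+00]]
```

To row units: -0.01 m is -0.2.

Call:
{"op": "step_hand", "data": {"rows": [0, 0, 0, 0, 0.3, 0, 0, 0, 0, 0.3, 0, 0, -0.2, 0, 0.3, 0, 0, -0.2, 0, 0.3, 0, 0, -0.2, 0, 0.5, 0, 0, 0, 0, 0.5], "clamp_n": 15}}

```text
clock: 6.95
position: [0.6024, -0.0062, 0.2032]
ee_rot: [1.967, 2.447, 0.003]
force: [-0.1, -0.1, 0.9]
width: 0.429
gripper_force: 0.0
```

Run:
```python
from h import *
s=load("scene0")
def proj(d,p):
    C=np.linalg.inv(d["cam_to_world"])
    K=np.array([[d["fx"],0,d["cx"]],[0,d["fy"],d["cy"]],[0,0,1.]])
    return cv2.projectPoints(np.array(p,float),cv2.Rodrigues(C[:3,:3])[0],C[:3,3],K,d["distortion"])[0].reshape(-1,2)
print(proj(s,[[.195,-.593,.197],[.195,-.593,.216],[.195+.312*.046,-.593-.95*.046,.197],[.195-.312*.046,-.593+.95*.046,.197]]).round(1))
s=cams.get_image("scene");np.savez("pics/s5.npz",**s);d=wrist("w5")
T,_=tool();print(T[:3,3])
g=lambda x,y,z:T[:3,:3]@[x,y,z]+T[:3,3]
P=proj(s,[g(0,.023,0),g(0,-.023,0)]);i=s["image"].copy();print(P)
for p in P: cv2.circle(i,tuple(p.round().astype(int)),1,(0,0,255),-1)
P=proj(d,[[.601,-.008,.166],[.601,-.008,.201]]);j=d["image"].copy();print(P)
for p in P: cv2.circle(j,tuple(p.round().astype(int)),1,(0,0,255),-1)
cv2.imwrite("pics/m6.png",np.hstack([cv2.resize(j[80:280,220:420],(400,400)),cv2.resize(i[85:185,286:386],(400,400),interpolation=cv2.INTER_CUBIC)]))
```

```text
[[589.6 143.9]
 [592.2 138.2]
 [591.6 136.3]
 [587.4 151.9]]
[ 0.60162773 -0.00647591  0.20149998]
[[329.31949961 147.85266354]
 [343.55080335 154.39324644]]
[[318.56842331 208.57212714]
 [318.37650471 223.6122067 ]]
```

View pics/m6.png

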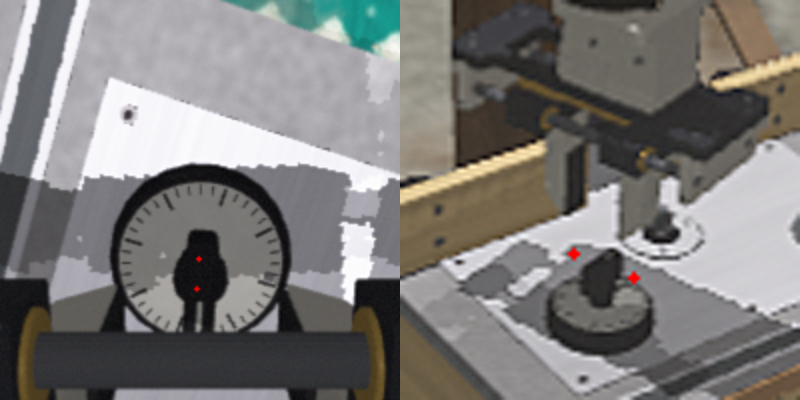

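Careful with the scale: shifts go in shares of 50 mm and turns go in shares of 2 rad. That gives: 0.02 m is 0.4, 0.015 m is 0.3.

Call:
{"op": "step_hand", "data": {"rows": [0, 0, 0.4, 0, 0.5, 0, 0, 0.3, 0, 0.5, 0, 0, 0.2, 0, 0.5, 0, 0, 0, 0, 0.5, 0, 0, 0, 0, 0, 0, 0, 0, 0, 0, 0, 0, 0, 0, 0, 0, 0, 0, 0, 0, 0, 0, 0, 0, 0, 0, 0, 0, 0, 0], "clamp_n": 15}}

```text
clock: 8.05
position: [0.6018, -0.0064, 0.1566]
ee_rot: [1.968, 2.448, 0.001]
force: [-0.8, 0.7, 3.5]
width: 0.203
gripper_force: 15.0
```

```bash
python3 - <<'E'
from h import *
T,s=tool();print(s["ft_torque"],T.round(4))
E
```

```text
[0.00635995 0.05762318 0.00596161] [[-2.152e-01  9.766e-01  7.000e-04  6.018e-01]
 [ 9.766e-01  2.152e-01 -1.000e-04 -6.400e-03]
 [-2.000e-04  7.000e-04 -1.000e+00  1.566e-01]
 [ 0.000e+00  0.000e+00  0.000e+00  1.000e+00]]
```

To row units: -0.008 m is -0.16.

Call:
{"op": "step_hand", "data": {"rows": [0, 0, 0, 0, 0.4, 0, 0, 0, 0, 0.4, 0, 0, -0.16, 0, 0.4, 0, 0, 0, 0, 0, 0, 0, 0, 0, 0, 0, 0, 0, 0, 0, 0, 0, 0, 0, 0, 0, 0, 0, 0, 0, 0, 0, 0, 0, 0, 0, 0, 0, 0, 0], "clamp_n": 15}}

```text
clock: 9.05
position: [0.6017, -0.0064, 0.1641]
ee_rot: [1.968, 2.449, 0.0]
force: [2.9, -0.6, -2.7]
width: 0.116
gripper_force: 14.8
```

```bash
python3 - <<'E'
from h import *
T,s=tool();print(s["ft_torque"],T.round(4))
E
```

```text
[ 0.08799568 -0.65569425 -0.02567745] [[-2.153e-01  9.766e-01  3.000e-04  6.017e-01]
 [ 9.766e-01  2.153e-01  2.000e-04 -6.400e-03]
 [ 1.000e-04  3.000e-04 -1.000e+00  1.641e-01]
 [ 0.000e+00  0.000e+00  0.000e+00  1.000e+00]]
```

To row units: -0.14 rad / 2 = -0.07.

Call:
{"op": "step_hand", "data": {"rows": [0, 0, 0, -0.07, 0, 0, 0, 0, -0.07, 0, 0, 0, 0, -0.07, 0, 0, 0, 0, -0.07, 0, 0, 0, 0, -0.07, 0, 0, 0, 0, -0.07, 0, 0, 0, 0, -0.07, 0, 0, 0, 0, -0.07, 0, 0, 0, 0, 0, 0], "clamp_n": 20}}

```text
clock: 9.95
position: [0.6, -0.0082, 0.164]
ee_rot: [-0.36, -3.118, 0.004]
force: [-5.5, -3.3, 5.7]
width: 0.114
gripper_force: 19.9
```

```bash
python3 - <<'E'
from h import *
T,s=tool();print(s["ft_torque"],np.degrees(np.arctan2(T[1,0],T[0,0])),s["joints"][6])
E
```

```text
[-0.68242664  1.10213364  0.03146187] 166.82722605499382 0.8803657051914009
```

Call:
{"op": "step_hand", "data": {"rows": [0, 0, 0, -0.025, 0, 0, 0, 0, -0.025, 0, 0, 0, 0, 0, 0]}}

```text
clock: 10.25
position: [0.6, -0.0084, 0.164]
ee_rot: [-0.209, -3.132, 0.005]
force: [-5.4, -4.1, 5.5]
width: 0.116
gripper_force: 19.9
```

```bash
python3 - <<'E'
from h import *
T,s=tool();print(s["ft_torque"],np.degrees(np.arctan2(T[1,0],T[0,0])),s["joints"][6])
E
```

```text
[-0.95456814  1.09304672 -0.01266501] 172.3652750155902 0.9648502172752644
```

To row units: -0.03 rad / 2 = -0.015.

Call:
{"op": "step_hand", "data": {"rows": [0, 0, 0, -0.015, 0, 0, 0, 0, 0, 0]}}

```text
clock: 10.45
position: [0.6, -0.0084, 0.164]
ee_rot: [-0.163, -3.134, 0.005]
force: [-6.0, -5.3, 5.9]
width: 0.115
gripper_force: 19.8
```

```bash
cat > st.py <<'E'
from h import *
T,s=tool();print("tq",s["ft_torque"].round(3),"psi",np.degrees(np.arctan2(T[1,0],T[0,0])).round(2),"q7",s["joints"][6].round(3))
E
python3 st.py
```

```text
tq [-0.904  1.105 -0.044] psi 174.03 q7 0.99
```

Call:
{"op": "step_hand", "data": {"rows": [0, 0, 0, -0.015, 0, 0, 0, 0, 0, 0]}}

```text
clock: 10.65
position: [0.6, -0.0085, 0.1641]
ee_rot: [-0.117, -3.136, 0.005]
force: [-5.7, -4.4, 4.9]
width: 0.117
gripper_force: 19.9
```

```bash
python3 st.py
```

```text
tq [-0.916  1.039 -0.152] psi 175.74 q7 1.016
```

Call:
{"op": "step_hand", "data": {"rows": [0, 0, 0, -0.015, 0, 0, 0, 0, 0, 0]}}

```text
clock: 10.85
position: [0.6, -0.0085, 0.164]
ee_rot: [-0.07, -3.138, 0.005]
force: [-5.5, -4.8, 4.9]
width: 0.12
gripper_force: 20.1
```

```bash
python3 st.py
```

```text
tq [-0.96   1.045 -0.323] psi 177.45 q7 1.042
```

To row units: -0.04 m is -0.8, -0.03 m is -0.6.

Call:
{"op": "step_hand", "data": {"rows": [0, 0, 0, 0, 0.4, 0, 0, 0, 0, 0.4, 0, 0, 0, 0, 0.4, 0, 0, -0.6, 0, 0.5, 0, 0, -0.8, 0, 1, 0, 0, -0.8, 0, 1, 0, 0, -0.6, 0, 1, 0, 0, 0, 0, 1]}}

```text
clock: 11.65
position: [0.6034, -0.005, 0.3088]
ee_rot: [0.068, 3.134, 0.002]
force: [0.2, 0.4, -0.9]
width: 0.766
gripper_force: 0.0
```

```bash
python3 - <<'E'
from h import *
T,s=tool();print(s["joints"].round(3),T.round(3))
d=wrist("w6")
def proj(d,p):
    C=np.linalg.inv(d["cam_to_world"])
    K=np.array([[d["fx"],0,d["cx"]],[0,d["fy"],d["cy"]],[0,0,1.]])
    return cv2.projectPoints(np.array(p,float),cv2.Rodrigues(C[:3,:3])[0],C[:3,3],K,d["distortion"])[0].reshape(-1,2)
u,v=proj(d,[[.601,-.008,.166]])[0].astype(int);print(u,v)
g=lambda i,u,v,w:cv2.resize(i[v-w:v+w,max(0,u-w):u+w],(390,390),interpolation=cv2.INTER_CUBIC)
cv2.imwrite("pics/m7.png",np.hstack([g(d["image"],u,v,50),cv2.resize(d["image"],(400,390))]))
E
```

```text
[ 0.507  0.472 -0.912  1.405  0.373  1.436  1.129] [[-0.999  0.043  0.007  0.603]
 [ 0.043  0.999  0.001 -0.005]
 [-0.007  0.001 -1.     0.309]
 [ 0.     0.     0.     1.   ]]
318 177
```

View pics/m7.png

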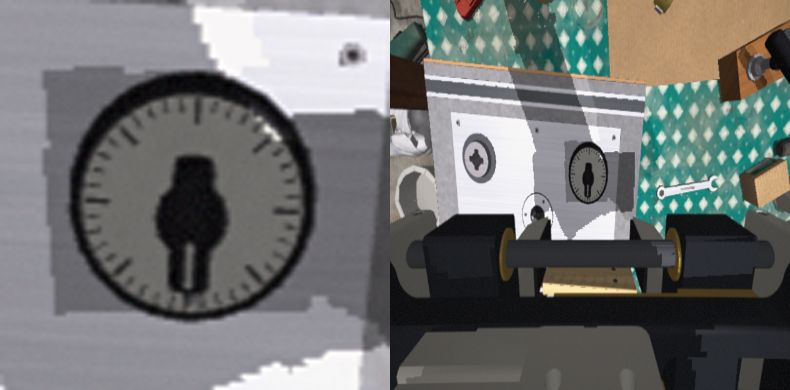

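To row units: 0.0435 m is 0.87, 0.016 m is 0.32, -0.147 rad / 2 = -0.0735.

Call:
{"op": "step_hand", "data": {"rows": [0.32, 0.87, 0, 0, 1, 0.32, 0.87, 0, 0, 1, 0.32, 0.87, 0, 0, 1, 0.32, 0.87, 0, 0, 1, 0.32, 0.87, 0, 0, 1, 0.32, 0.87, 0, 0, 1, 0.32, 0.87, 0, 0, 1, 0.32, 0.87, 0, 0, 1, 0, 0, 0, -0.0735, 1, 0, 0, 0, -0.0735, 1]}}

```text
clock: 12.7
position: [0.4869, 0.3489, 0.3028]
ee_rot: [0.408, -3.113, 0.001]
force: [0.9, -0.9, 0.9]
width: 0.997
gripper_force: 0.0
```

Call:
{"op": "step_hand", "data": {"rows": [0, 0, 0, -0.0735, 1, 0, 0, 0.4, -0.0735, 1, 0, 0, 0.4, -0.0735, 1, 0, 0, 0.4, -0.0735, 1, 0, 0, 0, -0.03, 1, 0, 0, 0, 0, 1, 0, 0, 0, 0, 1]}}

```text
clock: 13.4
position: [0.4887, 0.3468, 0.2436]
ee_rot: [1.361, -2.831, -0.0]
force: [-0.5, -0.0, 0.2]
width: 1.0
gripper_force: 0.0
```

```bash
python3 st.py
```

Run:
```python
from h import *
# drive from w6
d=load("w6");i=d["image"];g=cv2.cvtColor(i,cv2.COLOR_BGR2GRAY)
c=g[125:200,100:180]
for r in range(135,190,3): print(r,' '.join(f"{x:3d}" for x in g[r,112:168:2]))
d=wrist("w7");i=d["image"];g=cv2.cvtColor(i,cv2.COLOR_BGR2GRAY)
for uv in ([320,150],): pass
m=(i.max(2)<45).astype(np.uint8);n,l,st,ce=cv2.connectedComponentsWithStats(m)
for k in range(1,n):
    if st[k,4]>100: print(st[k],ce[k].round(1))
```

```text
tq [ 0.133 -0.112 -0.047] psi -128.64 q7 1.284
135 234 235 235 233 234 234 234 233 235 235 235 237 237 235 230 238 238 239 239 239 239 240 240 240 242 242 243 243
138 231 230 231 231 231 232 232 229 182 120 101  99  97  95  97  97  95 108 121 194 241 240 238 239 240 240 239 240
141 231 232 231 232 233 230 139  94  99  99 100  98  99  99 100 100 101 102 102 103 102  89 188 238 235 235 236 237
144 233 235 235 237 201 103 100 102 101  98  87  63  64  66  67  63  70  88  99 103 104 103 104 102 232 243 242 242
147 238 238 237 195  98 102  98 114 163 191 190 191 191 193 191 196 125  63  62  65  87 104 103 105 101 151 244 242
150 238 240 225 104 100  98 162 187 185 186 186 187 187 185 185 183 184 189 130  62  57  59  98 106 105 100 133 243
153 235 236 169  99 106 185 185 186 189 187 188 178  68  91 147 189 188 188 188 189  99  58
[... 1022 characters left out ...]
83 179  70  57  80  99 104 106 103 103 196 245
183 234 233 234 235 235 234 234 236 236 177 105 102 106 103 101 103 103 104 106 105 104 104 104 102 116 224 242 241
186 237 236 237 237 238 237 238 238 237 238 240 236 158 119 101  97  98  97  97  97 108 133 235 242 238 236 237 238
189 239 238 238 238 237 236 236 236 235 235 236 235 236 237 239 240 239 239 238 240 238 238 237 239 238 239 240 239
[307   0  30  13 227] [322.7   6. ]
[ 311  150   19   75 1206] [319.8 186.2]
[    0   220   640   180 38715] [322.4 302.2]
[217 226  21  20 246] [230. 238.]
[403 226  21  20 247] [410.7 237.9]
[414 274  24  26 378] [427.7 284.3]
[ 548  367   92   33 2762] [596.2 383.7]
[  0 369  16  31 161] [  5.2 384.5]
```

Run:
```python
from h import *
d=load("w7");i=d["image"]
m=(i.max(2)<45).astype(np.uint8);n,l,st,ce=cv2.connectedComponentsWithStats(m);k=l[186,320]
ys,xs=np.where(l==k);
for r in range(148,228,6): print(r,xs[ys==r].min() if (ys==r).any() else None,xs[ys==r].max() if (ys==r).any() else None)
r=cv2.minAreaRect(np.c_[xs,ys].astype(np.float32));print(r)
P=plane(d,[[319.8,150],[319.8,225],[311,186],[330,186]],.141);print(P,np.linalg.norm(P[1]-P[0]),np.linalg.norm(P[3]-P[2]));print(to_tool(P[0]),to_tool(P[1]),to_tool(P[2]),to_tool(P[3]))
# drive in w6
d=load("w6");i=d["image"];g=cv2.cvtColor(i,cv2.COLOR_BGR2GRAY)
face=((g>140)).astype(np.uint8)[144:183,116:162]
n,l,st,ce=cv2.connectedComponentsWithStats(((g<125)).astype(np.uint8));k=l[164,138];print("hole",st[k],ce[k])
ys,xs=np.where(l==k)
hp=plane(d,np.c_[xs,ys],.16);c=hp.mean(0)
n,l2,st2,_=cv2.connectedComponentsWithStats((g>125).astype(np.uint8));k2=l2[150,130];print("face",st2[k2])
cnt=max(cv2.findContours((l2==k2).astype(np.uint8),cv2.RETR_EXTERNAL,cv2.CHAIN_APPROX_NONE)[0],key=cv2.contourArea)
fp=plane(d,cnt.reshape(-1,2),.16)[:,:2].astype(np.float32)
(cx,cy),rad=cv2.minEnclosingCircle(fp);print("face centre",cx,cy,"dia",2*rad,cv2.fitEllipse(fp*1000))
print("hole centre",c)
v=(hp-c)[:,:2];z=(v[:,0]+1j*v[:,1]);print("slot angle",np.degrees(np.angle((np.abs(z)**3*np.exp(4j*np.angle(z))).sum())/4))
vv=(fp-[cx,cy]);
d2=load("w7")
```

```text
148 None None
154 313 328
160 312 329
166 312 328
172 312 328
178 312 328
184 312 328
190 312 328
196 312 327
202 312 327
208 312 326
214 312 327
220 312 326
226 None None
((319.821533203125, 186.99575805664062), (17.066591262817383, 74.2170639038086), 1.3639274835586548)
[[0.46532172 0.31582482 0.141     ]
 [0.5126413  0.37493749 0.141     ]
 [0.49406582 0.33786704 0.141     ]
 [0.47945527 0.34955158 0.141     ]] 0.07571954699235772 0.018708200279428072
[ 0.0389 -0.0012  0.103 ] [-0.0368 -0.0012  0.103 ] [ 0.0037 -0.0099  0.103 ] [0.0037 0.0089 0.103 ]
hole [127 153  22  22 263] [137.70342205 163.57034221]
face [119 145  38  37 808]
face centre 0.5770429968833923 -0.20840579271316528 dia 0.04148610308766365 ((577.0636596679688, -208.33412170410156), (39.70819091796875, 40.36904525756836), 3.457385778427124)
hole centre [ 0.57720845 -0.20827842  0.16      ]
slot angle -9.092655192727877
```

To row units: 0.04 m is 0.8, 0.02 m is 0.4.

Call:
{"op": "step_hand", "data": {"rows": [0.02, -0.012, 0.8, 0, 0.7, 0, 0, 0.8, 0, 0.7, 0, 0, 0.8, 0, 0.7, 0, 0, 0.4, 0, 0.7, 0, 0, 0.2, 0, 0.7, 0, 0, 0.14, 0, 0.7, 0, 0, 0, 0, 0.7], "clamp_n": 45}}

```text
clock: 14.15
position: [0.4889, 0.3459, 0.0874]
ee_rot: [-1.363, 2.83, 0.0]
force: [0.4, -0.6, 0.4]
width: 0.698
gripper_force: 0.0
```

Call:
{"op": "step_hand", "data": {"rows": [0, 0, 0, 0, 0, 0, 0, 0, 0, 0, 0, 0, 0, 0, 0, 0, 0, 0, 0, 0, 0, 0, 0, 0, 0, 0, 0, 0, 0, 0, 0, 0, 0, 0, 0, 0, 0, 0, 0, 0], "clamp_n": 45}}

```text
clock: 14.95
position: [0.4887, 0.3457, 0.0872]
ee_rot: [1.364, -2.83, -0.0]
force: [-0.3, -0.2, 1.4]
width: 0.195
gripper_force: 44.8
```

```bash
python3 st.py
```

```text
tq [ 0.221 -0.037 -0.017] psi -128.54 q7 1.16
```

To row units: -0.035 m is -0.7, -0.03 m is -0.6.

Call:
{"op": "step_hand", "data": {"rows": [0, 0, -0.3, 0, 0, 0, 0, -0.6, 0, 0, 0, 0, -0.7, 0, 0, 0, 0, -0.7, 0, 0, 0, 0, -0.7, 0, 0, 0, 0, -0.7, 0, 0, 0, 0, 0, 0, 0]}}

```text
clock: 15.65
position: [0.4891, 0.3481, 0.2781]
ee_rot: [-1.362, 2.823, 0.004]
force: [0.4, 1.1, -2.3]
width: 0.194
gripper_force: 44.8
```

Call:
{"op": "step_hand", "data": {"rows": [0.3, -0.34, 0, 0, 0, 0.6, -0.66, 0, 0, 0, 0.64, -0.7, 0, 0, 0, 0.64, -0.7, 0, 0, 0, 0.64, -0.7, 0, 0, 0, 0.64, -0.7, 0, 0, 0, 0.64, -0.7, 0, 0, 0, 0.64, -0.7, 0, 0, 0, 0.64, -0.7, 0, 0, 0, 0.64, -0.7, 0, 0, 0]}}

```text
clock: 16.65
position: [0.5587, -0.0975, 0.2721]
ee_rot: [1.364, -2.829, 0.0]
force: [0.6, 0.3, -2.3]
width: 0.194
gripper_force: 44.8
```

```bash
python3 st.py
```

Run:
```python
from h import *
print(to_tool([.5771,-.2083,.16]))
```

```text
tq [ 0.195 -0.207  0.066] psi -128.54 q7 2.092
[ 0.0751 -0.0834  0.1121]
```

To row units: -0.033 m is -0.66, 0.03 m is 0.6, 0.147 rad / 2 = 0.0735.

Call:
{"op": "step_hand", "data": {"rows": [0.6, -0.66, 0, 0, 0, 0.6, -0.66, 0, 0, 0, 0.3, -0.348, 0, 0, 0, 0, 0, 0, 0.0735, 0, 0, 0, 0, 0.0735, 0, 0, 0, 0, 0.0735, 0, 0, 0, 0, 0.0735, 0, 0, 0, 0, 0.0735, 0, 0, 0, 0, 0.0735, 0, 0, 0, 0, 0.0735, 0]}}

```text
clock: 17.65
position: [0.5772, -0.2058, 0.2718]
ee_rot: [-0.214, -3.133, -0.0]
force: [-0.2, -0.0, -1.2]
width: 0.196
gripper_force: 44.8
```

Call:
{"op": "step_hand", "data": {"rows": [0, 0, 0, 0.015, 0, 0, 0, 0, 0, 0, 0, 0, 0, 0, 0]}}

```text
clock: 17.95
position: [0.5776, -0.2059, 0.272]
ee_rot: [-0.247, -3.131, -0.0]
force: [-0.4, 0.1, -1.3]
width: 0.195
gripper_force: 44.8
```

```bash
python3 st.py
```

Run:
```python
from h import *
print(to_tool([.5771,-.2083,.16]))
s=cams.get_image("scene");np.savez("pics/s8.npz",**s);d=wrist("w8")
t=cams.get_image("top");np.savez("pics/t8.npz",**t)
```

```text
tq [ 0.063 -0.179  0.001] psi 170.98 q7 1.328
[ 1.00e-04 -2.40e-03  1.12e-01]
```

To row units: 0.02 m is 0.4, -0.0017 m is -0.034.

Call:
{"op": "step_hand", "data": {"rows": [0, -0.034, 0.4, 0, 0, 0, 0, 0.4, 0, 0, 0, 0, 0.2, 0, 0, 0, 0, 0, 0, 0]}}

```text
clock: 18.5
position: [0.5766, -0.2078, 0.2208]
ee_rot: [-0.251, -3.129, -0.001]
force: [-0.9, -0.4, -1.7]
width: 0.192
gripper_force: 44.8
```

Call:
{"op": "step_hand", "data": {"rows": [0, 0, 0.08, 0, 0, 0, 0, 0.08, 0, 0, 0, 0, 0, 0, 0]}}

```text
clock: 18.8
position: [0.5776, -0.2077, 0.2142]
ee_rot: [0.252, 3.131, -0.0]
force: [0.2, 0.7, -2.0]
width: 0.19
gripper_force: 44.8
```

Call:
{"op": "step_hand", "data": {"rows": [0, 0, 0.08, 0, 0, 0, 0, 0.06, 0, 0, 0, 0, 0, 0, 0]}}

```text
clock: 19.1
position: [0.577, -0.2075, 0.2066]
ee_rot: [-0.252, -3.13, -0.0]
force: [-0.7, 0.4, -2.8]
width: 0.197
gripper_force: 44.8
```

```bash
python3 st.py
```

```text
tq [0.198 0.207 0.024] psi 170.79 q7 1.289
```

To row units: 0.002 m is 0.04.

Call:
{"op": "step_hand", "data": {"rows": [0, 0, 0.04, 0, 0, 0, 0, 0.04, 0, 0, 0, 0, 0, 0, 0]}}

```text
clock: 19.4
position: [0.5776, -0.2076, 0.2035]
ee_rot: [0.252, 3.131, -0.0]
force: [-3.1, 0.0, 5.2]
width: 0.19
gripper_force: 44.9
```

```bash
python3 st.py
```

```text
tq [ 0.317  0.857 -0.09 ] psi 170.79 q7 1.286
```

Call:
{"op": "step_hand", "data": {"rows": [0, 0, 0.04, 0, 0, 0, 0, 0.04, 0, 0, 0, 0, 0, 0, 0]}}

```text
clock: 19.7
position: [0.5778, -0.2076, 0.1999]
ee_rot: [0.252, 3.131, -0.0]
force: [-3.3, 0.5, 7.4]
width: 0.193
gripper_force: 45.0
```

```bash
python3 st.py
```

```text
tq [0.315 0.962 0.012] psi 170.78 q7 1.283
```

To row units: -0.003 m is -0.06, 0.0008 m is 0.016.

Call:
{"op": "step_hand", "data": {"rows": [0, 0, -0.06, 0, 0, 0.016, 0, -0.03, 0, 0, 0, 0, 0, 0, 0]}}

```text
clock: 20.0
position: [0.5774, -0.2075, 0.2045]
ee_rot: [0.252, 3.13, -0.0]
force: [-1.3, 0.5, 4.0]
width: 0.193
gripper_force: 45.0
```

```bash
python3 st.py
```

```text
tq [ 0.248  0.251 -0.084] psi 170.78 q7 1.287
```

Call:
{"op": "step_hand", "data": {"rows": [0, 0, 0, -0.015, 0, 0, 0, 0, -0.015, 0, 0, 0, 0, 0, 0]}}

```text
clock: 20.3
position: [0.5769, -0.2076, 0.2037]
ee_rot: [0.156, 3.137, 0.0]
force: [-1.7, 0.7, 3.4]
width: 0.195
gripper_force: 45.0
```

```bash
python3 st.py
```

```text
tq [0.071 0.221 0.033] psi 174.32 q7 1.341
```

Call:
{"op": "step_hand", "data": {"rows": [0, 0, 0, -0.015, 0, 0, 0, 0, -0.015, 0, 0, 0, 0, 0, 0]}}

```text
clock: 20.6
position: [0.5767, -0.2077, 0.2036]
ee_rot: [-0.062, -3.141, 0.0]
force: [-1.7, 0.2, 4.2]
width: 0.193
gripper_force: 45.0
```

```bash
python3 st.py
```

```text
tq [ 0.011  0.315 -0.05 ] psi 177.75 q7 1.394
```

To row units: 0.03 rad / 2 = 0.015.

Call:
{"op": "step_hand", "data": {"rows": [0, 0, 0, 0.03, 0, 0, 0, 0, 0.03, 0, 0, 0, 0, 0.015, 0, 0, 0, 0, 0, 0]}}

```text
clock: 21.0
position: [0.5763, -0.2075, 0.203]
ee_rot: [-0.299, -3.126, -0.0]
force: [-1.3, 0.5, -2.5]
width: 0.199
gripper_force: 45.0
```

```bash
python3 st.py
```

```text
tq [0.233 0.085 0.004] psi 169.07 q7 1.26
```

Call:
{"op": "step_hand", "data": {"rows": [0, 0, 0, 0.015, 0, 0, 0, 0, 0.015, 0, 0, 0, 0, 0, 0]}}

```text
clock: 21.3
position: [0.5762, -0.2072, 0.2032]
ee_rot: [-0.394, -3.115, -0.001]
force: [-1.1, 1.3, -4.8]
width: 0.194
gripper_force: 45.0
```

```bash
python3 st.py
```

```text
tq [0.577 0.461 0.072] psi 165.57 q7 1.206
```

Call:
{"op": "step_hand", "data": {"rows": [0, 0, 0, 0.015, 0, 0, 0, 0, 0.015, 0, 0, 0, 0, 0, 0]}}

```text
clock: 21.6
position: [0.5763, -0.2072, 0.2032]
ee_rot: [-0.488, -3.102, -0.0]
force: [-2.2, 2.6, -6.6]
width: 0.192
gripper_force: 45.0
```

```bash
python3 st.py
```

```text
tq [0.844 0.664 0.259] psi 162.13 q7 1.153
```

To row units: -0.06 rad / 2 = -0.03.

Call:
{"op": "step_hand", "data": {"rows": [0, 0, 0, -0.03, 0, 0, 0, 0, -0.025, 0, 0, 0, 0, 0, 0]}}

```text
clock: 21.9
position: [0.5767, -0.2077, 0.2038]
ee_rot: [0.314, 3.126, -0.0]
force: [-1.8, 1.5, -2.8]
width: 0.195
gripper_force: 45.0
```

```bash
python3 st.py
```

```text
tq [0.527 0.781 0.01 ] psi 168.52 q7 1.252
```

Call:
{"op": "step_hand", "data": {"rows": [0, 0, 0.06, 0, 0, 0, 0, 0.06, 0, 0, 0, 0, 0, 0, 0]}}

```text
clock: 22.2
position: [0.5768, -0.2077, 0.1975]
ee_rot: [0.316, 3.125, -0.0]
force: [-2.1, 1.2, -2.1]
width: 0.194
gripper_force: 45.0
```

```bash
python3 st.py
```

```text
tq [0.449 0.579 0.001] psi 168.44 q7 1.247
```

Call:
{"op": "step_hand", "data": {"rows": [0, 0, 0.06, 0, 0, 0, 0, 0.06, 0, 0, 0, 0, 0, 0, 0]}}

```text
clock: 22.5
position: [0.5767, -0.2076, 0.1912]
ee_rot: [-0.315, -3.126, -0.0]
force: [-2.1, 0.7, -4.0]
width: 0.194
gripper_force: 45.0
```

```bash
python3 st.py
```

```text
tq [0.434 0.468 0.016] psi 168.48 q7 1.243
```

To row units: 0.003 m is 0.06.

Call:
{"op": "step_hand", "data": {"rows": [0, 0, 0.06, 0, 0, 0, 0, 0.06, 0, 0, 0, 0, 0, 0, 0]}}

```text
clock: 22.8
position: [0.5766, -0.2076, 0.1851]
ee_rot: [-0.315, -3.125, -0.0]
force: [-2.3, 1.1, -3.4]
width: 0.196
gripper_force: 45.0
```

```bash
python3 st.py
```

```text
tq [ 0.387  0.503 -0.032] psi 168.49 q7 1.239
```

Call:
{"op": "step_hand", "data": {"rows": [0, 0, 0.04, 0, 0, 0, 0, 0.04, 0, 0, 0, 0, 0, 0, 0]}}

```text
clock: 23.1
position: [0.5768, -0.2076, 0.182]
ee_rot: [0.315, 3.126, -0.0]
force: [-4.7, 1.5, 5.3]
width: 0.193
gripper_force: 45.0
```

```bash
python3 st.py
```

```text
tq [0.429 1.313 0.048] psi 168.48 q7 1.236
```

Call:
{"op": "step_hand", "data": {"rows": [0, 0, 0.04, 0, 0, 0, 0, 0.04, 0, 0, 0, 0, 0, 0, 0]}}

```text
clock: 23.4
position: [0.5768, -0.2076, 0.1784]
ee_rot: [0.315, 3.125, -0.001]
force: [-6.3, 2.2, 8.4]
width: 0.193
gripper_force: 45.0
```

```bash
python3 st.py
```

```text
tq [0.411 1.551 0.054] psi 168.49 q7 1.234
```

Call:
{"op": "step_hand", "data": {"rows": [0.01, 0, 0.04, 0, 0, 0, 0, 0.02, 0, 0, 0, 0, 0, 0, 0], "clamp_n": 55}}

```text
clock: 23.7
position: [0.5768, -0.2076, 0.1762]
ee_rot: [0.315, 3.124, -0.001]
force: [-7.2, 1.0, 11.9]
width: 0.196
gripper_force: 55.0
```

```bash
python3 st.py
```

```text
tq [0.396 1.623 0.036] psi 168.48 q7 1.232
```

Call:
{"op": "step_hand", "data": {"rows": [0, 0, 0.02, 0, 0, 0, 0, 0.02, 0, 0, 0, 0, 0, 0, 0]}}

```text
clock: 24.0
position: [0.5772, -0.2075, 0.176]
ee_rot: [0.315, 3.123, -0.003]
force: [-11.5, 2.0, 27.0]
width: 0.195
gripper_force: 55.0
```

```bash
python3 st.py
```

```text
tq [0.429 2.769 0.022] psi 168.47 q7 1.23
```

Call:
{"op": "step_hand", "data": {"rows": [0.016, 0, -0.006, 0, 0, 0, 0, 0, 0, 0, 0, 0, 0, 0, 0, 0, 0, 0, 0, 0]}}

```text
clock: 24.4
position: [0.577, -0.2075, 0.1761]
ee_rot: [0.315, 3.122, -0.002]
force: [-7.6, 0.4, 22.1]
width: 0.195
gripper_force: 55.0
```

```bash
python3 st.py
```

Run:
```python
from h import *
a=load("top0")["image"].astype(int);t=cams.get_image("top");b=t["image"].astype(int);D=np.abs(a-b).max(2)
for n,(u0,u1,v0,v1) in dict(spanner=(255,318,145,163),tape=(298,328,248,282),carton=(198,236,138,170),clamp=(460,535,250,305)).items(): print(n,(D[v0:v1,u0:u1]>40).mean())
# collar / dial in top view now: dark pixels on dial
g=b[140:178,370:407].max(2)
for r in range(0,38,2): print(''.join('#' if x<60 else '+' if x<130 else '.' for x in g[r]))
```

```text
tq [0.295 1.973 0.041] psi 168.47 q7 1.231
spanner 0.0
tape 0.0
carton 0.0
clamp 0.2727272727272727
.....................................
.....................................
...............+++#..................
..........##+.........+##............
.......+##........#.+#.....#.........
......#...++.....##++#......+#.......
....+#..........+##.+#........#......
...+#..........+#######........#.....
...##.........+########.........+....
...#+.........+#######..........#....
..+#+..........+######..........#....
...##++.........+####..........#+....
...###+...+.....++++..........+#.....
....###++................+..+##......
.....####+.................+##.......
.......#######.........+#####........
.........+###############+...........
..............+######+...............
.....................................
```

```bash
python3 -c "
from cell import arm, cams, telemetry, workorder
print(workorder.sign_off())"
```

```text
the job is handed in; nothing more can be done
None
```

The job is handed in at about 24 s on the robot's clock. The counter was turned back until it met the zero stop, and the crank is in mesh with the drive and held pressed to its stop with about 22 N. The top-camera check showed no change at the spanner, tape measure or nail carton.

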